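# Unload the cast lamp bracket from its die

### The job

The lamp bracket, a rectangular foot with an upright lug, is cast and cold and still sits in the cavity of its open die. Lift it out and set it down gently, standing on its foot, inside the empty wooden tray. Leave the round cap in the other die where it is.

Things in the scene. Friction and masses are not known exactly. Their poses are not given: they have to be found in the camera images.
- bracket_lug (a point): Centre of the lug of the aluminium bracket in the die, 250 g: foot 90 x 50 x 12 mm, upright lug in its middle 40 wide, 16 thick, 60 mm tall with a 14 mm hole near its top. The point is 42 mm above the foot's underside, 30 below the top: pinch here, across the thickness. x: foot length and lug width; y: lug thickness; z up. (A like bracket standing on the bare bench is not part of the job.)
- die: The bracket's die: dark steel block fixed to the bench, 130 (x) x 100 (y) x 40 mm high, with 6 mm high pins at its top corners. Its cavity, 94 (x) x 54 (y) mm, 16 mm deep, upright walls, holds the foot with 2 mm play on each side; the lug stands 56 mm out of the top face. Origin: centre of its underside, on the bench; z up.
- tray_in (a point): The open tray of dark wood, fixed to the bench and empty: outside 150 (x) x 130 (y) x 30 mm high, walls 7 mm thick, inside 136 x 116 mm. This point is the centre of its inner floor, 7 mm above the bench; x along its longer side, z up.
- cap_mid (a point): The round aluminium cap in the other die (a like block with a round cavity): a flange 60 mm across and 12 mm thick with a round boss about 30 mm across, 50 mm tall in all. This point is its centre, half-way up, z up. To be left alone.
Things that resemble listed ones, but are neither listed nor needed, are in the scene too. What is shaped like the die but green or red is not meant.

How it is judged:
By the outcome, as a careful person would: the job done as asked, in the order asked, and still so for the second after the job is handed in, with the robot touching nothing.
It also fails if it takes over 38 s, if anything falls off the work surface, if the arm or the gripper's body presses on something with over 40 N, if the wrist force passes 120 N, or if a joint passes its speed limit or range.

### The arm

A 6-joint arm with a two-finger parallel gripper is mounted at the origin on the work surface. World frame = base frame: x ahead of the robot, y to its left, z up, the work surface at z = 0. Lengths are in m, angles in rad, forces in N, time in s.
With the tool pointing down it reaches from about 0.35 to 0.725 m from the base axis. Payload 4.3 kg.
Tool frame: the origin (TCP) lies at the very end of the fingers, on their centre line; the grasp point (between the pads) lies manip.grasp_offset behind it (manip.grasp_offset is the distance from the TCP to the grasp point, in m); z points along the fingers, y is the direction in which the jaws open and shut (so a half turn about z gives the same grasp; the last joint's range is limited). The gripper opens to 85 mm and grips with 20 to 120 N. Pads are 22 mm wide; open, the fingers measure 114 mm over their backs; the gripper's body (76 mm by 85 mm) begins 54 mm behind the grasp point. The pads swing forward as they close: fully open they stand 13 mm farther back than shut.
Start: joints at [1.167, 0.377, 0.081, 1.274, 0, 1.46], TCP at [0.167, 0.55, 0.231] pointing down, gripper open.
Joint ranges: [-2.72, 2.72], [-0.84, 1.66], [-1.02, 1.22], [-1.77, 2.12], [-1.37, 1.28], [-3.14, 3.14]. Speed limits (rad/s): [2.57, 2.57, 3.14, 3.14, 3.14, 3.14].

### API

Orientations are given as a rotation vector (axis times angle).
In Python, from workcell import manip gives the robot as it stands. The module is installed in compiled form; this text tells all that it offers.
- The arm moves only by the tool servo_tool, never from a script. Its argument "rows" is one flat list of numbers, 7 for each row, row after row: the shift along the world's x, y, z in cm, then the turn, a rotation vector about the world's x, y, z in units of 8 degrees (1.0 is 8 degrees), then the opening, from 0 (shut) to 1 (fully open). In form: [dx, dy, dz, rx, ry, rz, hand, dx, dy, dz, rx, ry, rz, hand, ...]. A call has exactly 8 rows; each row is the pose to reach, as a shift and turn from the pose commanded when the call began; what a row does not reach only later rows make up. A row lasts 1/10 s, in which the tool goes at most 50 mm and 8.59 degrees, less where a joint would pass 70% of its speed; a pose out of reach is approached as far as the arm can. A call with a gripper value outside its range is refused whole. The fingers move at their own pace and stop on an object; "grip_force" is the grip in N (left out, the last holds). Time passes only in rows, so rows that repeat a pose let the fingers close, or fill a call up. It gives the time, the measured TCP pose, the force and the opening at its end, in the units of the state.
- manip.get_obs(): the state, without advancing time (a new reading comes with each control period).
- manip.snapshot(name): name is "scene" or "top" or "wrist"; returns a dict with "color" (400x640x3 uint8, blue, green, red), "camera_matrix" (3x3 intrinsics, pixels), "k1" (the pictures are not rectified: a ray, as slopes to the right and down, at radius r is drawn at 1 + k1 r^2 times it, then the intrinsics apply), "R" (3x3) and "t" (3): a world point X has camera coordinates R X + t. Camera axes: x right, y down, z forward; pixel columns grow to the right and rows downward; lengths in m; the calibration is good to about 2 mm. A picture is of the moment at which its call begins. There is no depth.
- manip.close_job(): hands the job in, once; it reports no verdict.
The state is a dict: "clock": time; "qpos": joint angles; "qvel": joint speeds; "joint_efforts": joint torques, N m; "position": TCP position; "tool_rot": TCP orientation; "wrist_force": force on the tool from outside, world axes, zero at the start; "ft_torque": the same for the moment, N m; "width": finger opening in m.
Only numpy, scipy, OpenCV 4.12 (cv2) and the standard library are available. Lean on these libraries where they do the work, as an engineer would, in place of code of your own. Each camera call takes 0.05 s, during which the arm holds its last target. There are 200 camera calls.

## Working session

There is one attempt and no reset: what is moved stays moved. The work goes in short steps, Python scripts to look and compute and a tool call to move; the robot and the scene stay as the last step left them, time stands still between calls to the robot, and variables do not carry over. Pictures are saved under pics/ and viewed, about 8 in all and at most 12, crops included, and the job is handed in when it is done.

Besides the shell and the picture viewer there is one more tool, called after "Request:" by a JSON object that holds its "fn" and its "kwargs". servo_tool: Moves the arm, as the interface text tells. Its arguments: {"type":"object","properties":{"rows":{"type":"array"},"grip_force":{"type":"number"}},"required":["rows"]}

```bash
mkdir -p pics; cat > h.py <<'E'
import numpy as np, cv2
from workcell import manip
def snap(n,f=None):
    s=manip.snapshot(n)
    if f: cv2.imwrite('pics/'+f,s['color'])
    return s
def ray(s,u,v):
    K=np.array(s['camera_matrix']);k=s['k1']
    d=np.array([(u-K[0,2])/K[0,0],(v-K[1,2])/K[1,1]]);p=d.copy()
    for _ in range(30): p=d/(1+k*(p@p))
    R=np.array(s['R']);t=np.array(s['t'])
    return -R.T@t, R.T@np.array([p[0],p[1],1])
def at(s,u,v,z):
    c,d=ray(s,u,v); return c+d*(z-c[2])/d[2]
def proj(s,X):
    K=np.array(s['camera_matrix']);c=np.array(s['R'])@np.array(X,float)+np.array(s['t'])
    p=c[:2]/c[2];p=p*(1+s['k1']*(p@p)); return K[:2,:2]@p+K[:2,2]
E
python3 - <<'E'
from h import *
import pickle
o=manip.get_obs();print(o, manip.grasp_offset)
d={n:snap(n,n+'1.png') for n in('scene','top','wrist')}
pickle.dump(d,open('s1.pkl','wb'))
for n in d: print(n,-np.array(d[n]['R']).T@d[n]['t'],d[n]['k1'])
E
```

```text
{'clock': 0.0, 'qpos': array([ 1.16667167e+00,  3.78053941e-01,  7.96128782e-02,  1.27440447e+00,
       -6.58267149e-06,  1.46050252e+00]), 'qvel': array([ 0.00069906,  0.00049869,  0.00082965, -0.0006835 , -0.00214394,
       -0.00053839]), 'joint_efforts': array([-2.72052894e-04, -4.63604665e+01,  2.69875932e+01,  2.09259382e-02,
       -3.59567412e-04,  1.75805440e-06]), 'position': array([0.16626177, 0.54974337, 0.23036105]), 'tool_rot': array([-0.45981424, -3.10723841,  0.00311512]), 'wrist_force': array([-0.5932903 , -0.22515461,  0.12149226]), 'ft_torque': array([-0.03292161,  0.03184599, -0.00178006]), 'width': 0.08549478253838177} 0.0187
scene [ 1.2471283  -0.53872781  0.91813699] -0.02934379032933133
top [ 0.32150775 -0.0611488   1.186628  ] -0.01229674388560456
wrist [0.0860503  0.57394559 0.37278445] 0.02286827136968284
```

View pics/top1.png

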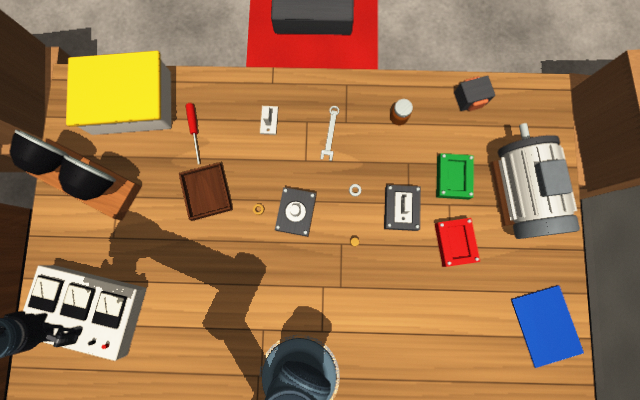

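View pics/scene1.png

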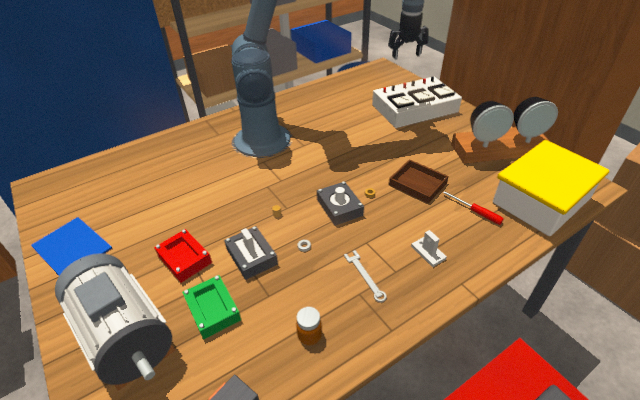

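Top picture: two brackets, one in the dark die at (403,206) and one on the bare bench at (269,119). The one in the die fits the description. The cap die is at (295,211), and the green and red decoys are at (456,175) and (458,242). The tray is at (206,191), the only wooden one. I'll confirm these in an enlarged crop.

```bash
python3 - <<'E'
import cv2,numpy as np
a=cv2.imread('pics/top1.png')
f=lambda x,y:cv2.resize(a[y:y+60,x:x+60],None,fx=6.5,fy=6.5,interpolation=cv2.INTER_CUBIC)
cv2.imwrite('pics/c1.png',np.hstack([f(373,177),f(176,161)]))
E
```

```text
(no output)
```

View pics/c1.png

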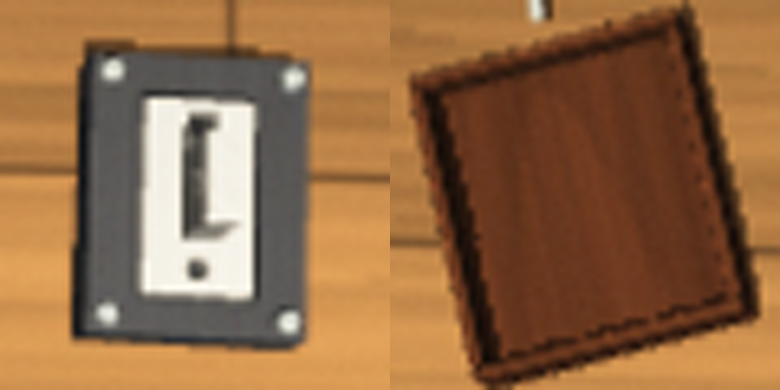

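The crop shows the dark die with corner pins at (113,70), (294,78), (108,313) and (289,322). The lug runs along image vertical. The tray is empty, with its outer corners at (413,78), (685,10), (755,315) and (482,385).

```bash
python3 - <<'E'
from h import *
import pickle
s=pickle.load(open('s1.pkl','rb'))['top']
f=lambda c,x0,y0,z:np.array([at(s,(u+.5)/6.5-.5+x0,(v+.5)/6.5-.5+y0,z)[:2] for u,v in c])
P=f([(113,70),(294,78),(289,322),(108,313)],373,177,.046)
T=f([(413-390,78),(685-390,10),(755-390,315),(482-390,385)],176,161,.03)
for n,Q in(('die',P),('tray',T)):
    e=[Q[(i+1)%4]-Q[i] for i in range(4)]
    print(n,Q.mean(0),[round(np.linalg.norm(x),4) for x in e],'longaxis deg',[np.degrees(np.arctan2(*(v[::-1]))) for v in (-e[1],e[3])], 'r',np.linalg.norm(Q.mean(0)))
cap=at(s,295,211,.05);print('cap',cap)
from scipy.spatial.transform import Rotation as R
print(R.from_rotvec(manip.get_obs()['tool_rot']).as_matrix().round(3))
E
```

```text
die [ 0.49399561 -0.29455256] [np.float64(0.0828), np.float64(0.1122), np.float64(0.0816), np.float64(0.1119)] longaxis deg [np.float64(-1.8913872578855881), np.float64(-1.258749989331664)] r 0.5751459597803916
tray [0.53011755 0.30128916] [np.float64(0.1314), np.float64(0.1503), np.float64(0.1294), np.float64(0.1508)] longaxis deg [np.float64(16.290925545095437), np.float64(17.027394609413324)] r 0.6097538683757455
cap [0.47212121 0.02541753 0.05      ]
[[-0.957  0.29  -0.001]
 [ 0.29   0.957 -0.001]
 [ 0.    -0.002 -1.   ]]
```

Request:
{"fn": "servo_tool", "kwargs": {"rows": [3.5,-4.2,0.3,0,0,0.25,1,7,-8.5,0.6,0,0,0.5,1,10.5,-13,1,0,0,0.75,1,14,-17.5,1,0,0,1,1,17.5,-22,1,0,0,1.25,1,21,-26.5,1,0,0,1.5,1,24.5,-31,1,0,0,1.7,1,28,-35,1,0,0,1.9,1]}}

```text
clock: 0.95
position: [0.4161, 0.2359, 0.2413]
tool_rot: [-0.043, -3.141, -0.0]
wrist_force: [1.2, 0.9, 0.5]
width: 0.0855
```

Request:
{"fn": "servo_tool", "kwargs": {"rows": [0.5,-5,0,0,0,0,1,1,-10,0,0,0,0,1,1.5,-15,0,0,0,0,1,2,-20,0,0,0,0,1,2.5,-25,0,0,0,0,1,3,-30,0,0,0,0,1,3.5,-35,0,0,0,0,1,4,-40,0,0,0,0,1]}}

```text
clock: 1.75
position: [0.455, -0.1623, 0.2412]
tool_rot: [0.045, 3.141, 0.001]
wrist_force: [1.1, 0.4, 0.1]
width: 0.0857
```

Request:
{"fn": "servo_tool", "kwargs": {"rows": [0.2,-4,0,0,0,0,1,0.6,-8,0,0,0,0,1,0.7,-9.4,0,0,0,0,1,0.7,-9.4,0,0,0,0,1,0.7,-9.4,0,0,0,0,1,0.7,-9.4,0,0,0,0,1,0.7,-9.4,0,0,0,0,1,0.7,-9.4,0,0,0,0,1]}}

```text
clock: 2.55
position: [0.4624, -0.2532, 0.2415]
tool_rot: [0.042, 3.141, 0.0]
wrist_force: [-0.9, -0.9, -0.1]
width: 0.0857
```

```bash
python3 - <<'E'
from h import *
import pickle
from scipy.spatial.transform import Rotation as R
o=manip.get_obs();print(o['clock'],o['position'],o['wrist_force'],o['qpos'].round(2));print(R.from_rotvec(o['tool_rot']).as_matrix().round(4))
s=snap('wrist','w2.png');pickle.dump(s,open('s2.pkl','wb'))
for q in((0,0,.04),(0,0,.096)):print(proj(s,np.array([.494,-.2945,0])+q))
E
```

```text
2.55 [ 0.46242593 -0.25317246  0.24150388] [-0.88202824 -0.8705819  -0.06879285] [-0.62  0.28 -0.03  1.26  0.   -0.59]
[[-9.996e-01  2.700e-02  1.000e-04]
 [ 2.700e-02  9.996e-01  2.000e-04]
 [-1.000e-04  2.000e-04 -1.000e+00]]
[280.10103875 195.31539559]
[273.73066181 214.97303237]
```

View pics/w2.png

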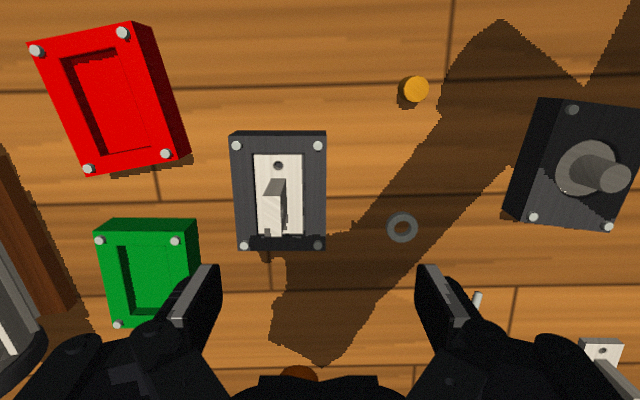

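The wrist view shows the die with pins at (236,146), (318,146), (318,245) and (244,246). The bracket is in its cavity, with the lug top near (275,187). I'll measure from the pins and enlarge the lug.

```bash
python3 - <<'E'
from h import *
import pickle
s=pickle.load(open('s2.pkl','rb'))
for u,v in((236,146),(318,146),(318,245),(244,246)): print(at(s,u,v,.046).round(4))
Q=np.array([at(s,u,v,.046)[:2] for u,v in((236,146),(318,146),(318,245),(244,246))]);print(Q.mean(0))
a=s['color'][140:260,220:340];cv2.imwrite('pics/c2.png',cv2.resize(a,None,fx=5,fy=5,interpolation=cv2.INTER_CUBIC))
E
```

```text
[ 0.4387 -0.3345  0.046 ]
[ 0.4409 -0.2524  0.046 ]
[ 0.5512 -0.2554  0.046 ]
[ 0.5501 -0.3375  0.046 ]
[ 0.49523764 -0.29495802]
```

View pics/c2.png

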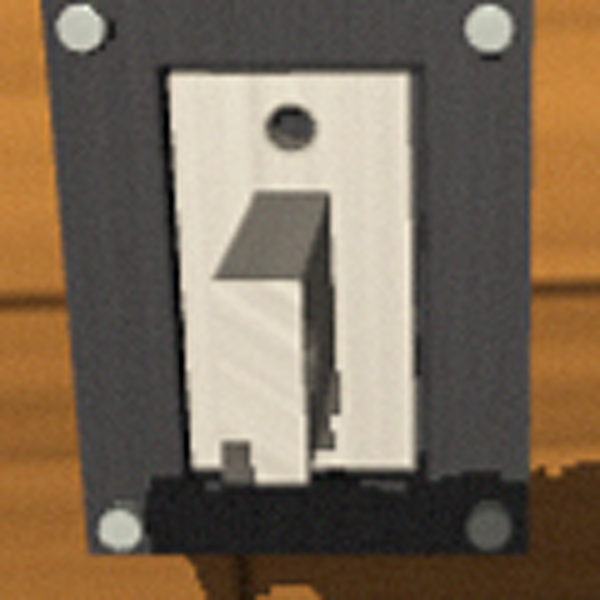

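The crop shows the lug's top face with corners at about (213,277), (303,280), (308,485) and (227,482) in the crop. The foot outline runs (168,72) to (415,468).

```bash
python3 - <<'E'
from h import *
import pickle
s=pickle.load(open('s2.pkl','rb'))
print('camera',-np.array(s['R']).T@s['t'])
for z,c in((.096,((213,277),(303,280),(308,485),(225,482))),(.036,((168,72),(410,72),(416,468),(190,468)))):
    Q=np.array([at(s,(u+.5)/5-.5+220,(v+.5)/5-.5+140,z)[:2] for u,v in c]);print(Q.round(4).tolist(),Q.mean(0))
E
```

```text
camera [ 0.37851688 -0.25134165  0.38383313]
[[0.4744, -0.3035], [0.4755, -0.2874], [0.516, -0.289], [0.5149, -0.3045]] [ 0.49519639 -0.29609951]
[[0.4493, -0.32], [0.4506, -0.2698], [0.5411, -0.2723], [0.5396, -0.3232]] [ 0.49516374 -0.29631154]
```

Request:
{"fn": "servo_tool", "kwargs": {"rows": [1.2,-1.6,0,0,0,0,0.7,2.4,-3.2,-1,0,0,0,0.7,3.3,-4.3,-3,0,0,0,0.7,3.3,-4.3,-6,0,0,0,0.7,3.3,-4.3,-9,0,0,0,0.7,3.3,-4.3,-11,0,0,0,0.7,3.3,-4.3,-12,0,0,0,0.7,3.3,-4.3,-12,0,0,0,0.7]}}

```text
clock: 3.4
position: [0.4945, -0.2963, 0.12]
tool_rot: [-0.044, -3.139, -0.003]
wrist_force: [0.1, -0.2, 0.8]
width: 0.0598
```

Request:
{"fn": "servo_tool", "kwargs": {"rows": [0,0,-1.5,0,0,0,0.7,0,0,-3,0,0,0,0.7,0,0,-4.5,0,0,0,0.7,0,0,-5.5,0,0,0,0.7,0,0,-6.3,0,0,0,0.7,0,0,-7,0,0,0,0.7,0,0,-7.1,0,0,0,0.7,0,0,-7.1,0,0,0,0.7]}}

```text
clock: 4.2
position: [0.4955, -0.2973, 0.0505]
tool_rot: [0.045, 3.141, -0.0]
wrist_force: [-0.5, 0.4, 0.3]
width: 0.0599
```

Request:
{"fn": "servo_tool", "kwargs": {"rows": [0,0,0,0,0,0,0.5,0,0,0,0,0,0,0.4,0,0,0,0,0,0,0.3,0,0,0,0,0,0,0.2,0,0,0,0,0,0,0.1,0,0,0,0,0,0,0,0,0,0,0,0,0,0,0,0,0,0,0,0,0], "grip_force": 40}}

```text
clock: 5.0
position: [0.4955, -0.2973, 0.0506]
tool_rot: [0.045, 3.141, -0.0]
wrist_force: [0.4, 1.7, 2.7]
width: 0.0158
```

Request:
{"fn": "servo_tool", "kwargs": {"rows": [0,0,0,0,0,0,0,0,0,0.3,0,0,0,0,0,0,0.7,0,0,0,0,0,0,1.1,0,0,0,0,0,0,1.6,0,0,0,0,0,0,2.2,0,0,0,0,0,0,3,0,0,0,0,0,0,3.5,0,0,0,0], "grip_force": 60}}

```text
clock: 5.8
position: [0.4957, -0.2976, 0.0864]
tool_rot: [0.045, 3.14, -0.001]
wrist_force: [-0.0, -0.1, -2.1]
width: 0.0152
```

Request:
{"fn": "servo_tool", "kwargs": {"rows": [0,0,2,0,0,0,0,0,0,5,0,0,0,0,0,1,8,0,0,0,0,0,3,9,0,0,0,0,0,6,9,0,0,0.2,0,0.2,9.5,9,0,0,0.4,0,0.4,13,9,0,0,0.6,0,0.6,16.5,9,0,0,0.8,0]}}

```text
clock: 6.6
position: [0.5004, -0.1297, 0.1746]
tool_rot: [0.133, -3.138, -0.002]
wrist_force: [0.8, -0.2, -2.1]
width: 0.0151
```

Request:
{"fn": "servo_tool", "kwargs": {"rows": [0.2,4,0,0,0,0.2,0,0.5,8,0,0,0,0.4,0,0.8,12,0,0,0,0.6,0,1,16,0,0,0,0.8,0,1.2,20,0,0,0,1,0,1.5,24,0,0,0,1.2,0,1.8,28,0,0,0,1.3,0,2,32,0,0,0,1.48,0]}}

```text
clock: 7.4
position: [0.5199, 0.1902, 0.1746]
tool_rot: [0.456, -3.107, -0.0]
wrist_force: [1.3, 0.1, -2.2]
width: 0.0153
```

Request:
{"fn": "servo_tool", "kwargs": {"rows": [0.2,4,0,0,0,0,0,0.5,7.5,0,0,0,0,0,0.7,10,0,0,0,0,0,0.9,11.4,0,0,0,0,0,0.9,11.4,-1,0,0,0,0,0.9,11.4,-2,0,0,0,0,0.9,11.4,-3,0,0,0,0,0.9,11.4,-3,0,0,0,0]}}

```text
clock: 8.2
position: [0.5287, 0.2997, 0.1428]
tool_rot: [0.45, -3.105, 0.002]
wrist_force: [-1.2, -1.1, -1.7]
width: 0.0147
```

```bash
python3 - <<'E'
from h import *
from scipy.spatial.transform import Rotation as R
o=manip.get_obs();print(o['clock'],o['position'],o['wrist_force'],o['width']);print(R.from_rotvec(o['tool_rot']).as_matrix().round(4))
s=snap('wrist','w3.png'); t=snap('scene')
a=cv2.resize(t['color'][110:260,340:500],None,fx=2.6,fy=2.6,interpolation=cv2.INTER_CUBIC)
w=cv2.resize(s['color'],(380,238));b=np.zeros((390,800,3),np.uint8);b[:238,:380]=w;b[:,384:]=a[:390,:416]
cv2.imwrite('pics/c3.png',b)
E
```

```text
8.2 [0.5287417  0.29972548 0.14276761] [-1.22496511 -1.07742684 -1.7244298 ] 0.014707997589340254
[[-9.588e-01 -2.841e-01 -4.300e-03]
 [-2.841e-01  9.588e-01 -2.100e-03]
 [ 4.700e-03 -7.000e-04 -1.000e+00]]
```

View pics/c3.png

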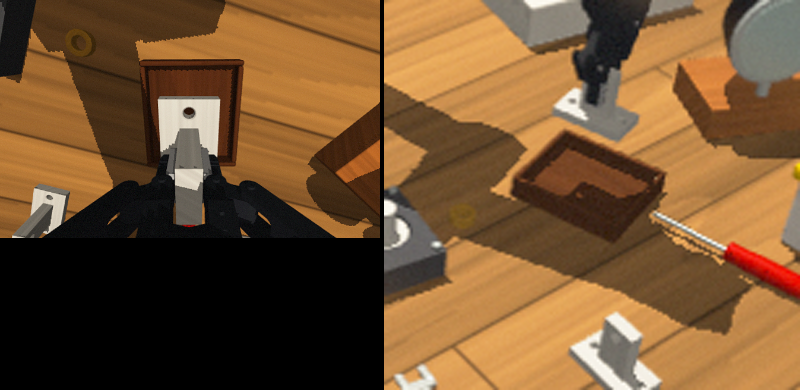

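The bracket hangs upright in the jaws, square with the empty tray and over its middle. Contact should come at a TCP height of about 0.034.

Request:
{"fn": "servo_tool", "kwargs": {"rows": [0.1,0.1,-2,0,0,0,0,0.1,0.1,-4,0,0,0,0,0.1,0.1,-6,0,0,0,0,0.1,0.1,-7.5,0,0,0,0,0.1,0.1,-8.8,0,0,0,0,0.1,0.1,-9.6,0,0,0,0,0.1,0.1,-10,0,0,0,0,0.1,0.1,-10,0,0,0,0]}}

```text
clock: 9.1
position: [0.5314, 0.3026, 0.0452]
tool_rot: [0.453, -3.109, -0.0]
wrist_force: [0.2, -0.1, -2.7]
width: 0.0154
```

Request:
{"fn": "servo_tool", "kwargs": {"rows": [0,0,-0.1,0,0,0,0,0,0,-0.2,0,0,0,0,0,0,-0.3,0,0,0,0,0,0,-0.4,0,0,0,0,0,0,-0.5,0,0,0,0,0,0,-0.6,0,0,0,0,0,0,-0.6,0,0,0,0,0,0,-0.6,0,0,0,0]}}

```text
clock: 9.9
position: [0.5313, 0.3027, 0.0392]
tool_rot: [0.454, -3.108, -0.0]
wrist_force: [0.3, -0.2, -2.5]
width: 0.0151
```

Request:
{"fn": "servo_tool", "kwargs": {"rows": [0,0,-0.05,0,0,0,0,0,0,-0.1,0,0,0,0,0,0,-0.15,0,0,0,0,0,0,-0.2,0,0,0,0,0,0,-0.25,0,0,0,0,0,0,-0.3,0,0,0,0,0,0,-0.35,0,0,0,0,0,0,-0.4,0,0,0,0]}}

```text
clock: 10.7
position: [0.5313, 0.3027, 0.0353]
tool_rot: [0.454, -3.109, -0.0]
wrist_force: [-0.1, -0.4, -2.3]
width: 0.015
```

Request:
{"fn": "servo_tool", "kwargs": {"rows": [0,0,-0.03,0,0,0,0,0,0,-0.06,0,0,0,0,0,0,-0.09,0,0,0,0,0,0,-0.12,0,0,0,0,0,0,-0.15,0,0,0,0,0,0,-0.15,0,0,0,0,0,0,-0.15,0,0,0,0,0,0,-0.15,0,0,0,0]}}

```text
clock: 11.5
position: [0.5314, 0.3028, 0.0338]
tool_rot: [-0.454, 3.109, 0.0]
wrist_force: [-0.8, -0.5, -2.5]
width: 0.0149
```

Request:
{"fn": "servo_tool", "kwargs": {"rows": [0,0,-0.03,0,0,0,0,0,0,-0.06,0,0,0,0,0,0,-0.09,0,0,0,0,0,0,-0.11,0,0,0,0,0,0,-0.12,0,0,0,0,0,0,-0.12,0,0,0,0,0,0,-0.12,0,0,0,0,0,0,-0.12,0,0,0,0]}}

```text
clock: 12.3
position: [0.5314, 0.3028, 0.0336]
tool_rot: [-0.454, 3.108, 0.0]
wrist_force: [-2.4, -1.8, 6.2]
width: 0.0151
```

Contact: the measured z stopped at 0.0336 and the force rose to +6 N. Now I'll open gently, only part way.

Request:
{"fn": "servo_tool", "kwargs": {"rows": [0,0,0.06,0,0,0,0.17,0,0,0.06,0,0,0,0.2,0,0,0.06,0,0,0,0.25,0,0,0.06,0,0,0,0.3,0,0,0.06,0,0,0,0.35,0,0,0.06,0,0,0,0.4,0,0,0.06,0,0,0,0.45,0,0,0.06,0,0,0,0.45], "grip_force": 20}}

```text
clock: 13.1
position: [0.5314, 0.3028, 0.0332]
tool_rot: [-0.454, 3.109, 0.0]
wrist_force: [0.6, 0.1, 0.2]
width: 0.0382
```

Request:
{"fn": "servo_tool", "kwargs": {"rows": [0,0,0.5,0,0,0,0.45,0,0,1.5,0,0,0,0.45,0,0,3,0,0,0,0.45,0,0,5,0,0,0,0.45,0,0,8,0,0,0,0.45,0,0,11,0,0,0,0.45,-1,-1,14,0,0,0,0.45,-2,-2,15,0,0,0,0.45]}}

```text
clock: 13.9
position: [0.5133, 0.2836, 0.188]
tool_rot: [-0.453, 3.102, 0.003]
wrist_force: [0.3, 0.2, 0.2]
width: 0.0384
```

Request:
{"fn": "servo_tool", "kwargs": {"rows": [-2,-4,1,0,0,0,0.45,-4,-8,2,0,0,0,0.45,-6,-12,2,0,0,0,0.45,-8,-15,2,0,0,0,0.45,-8,-15,2,0,0,0,0.45,-8,-15,2,0,0,0,0.45,-8,-15,2,0,0,0,0.45,-8,-15,2,0,0,0,0.45]}}

```text
clock: 14.7
position: [0.4322, 0.1336, 0.2035]
tool_rot: [-0.455, 3.107, 0.0]
wrist_force: [-0.1, -0.4, 0.6]
width: 0.0385
```

```bash
python3 - <<'E'
from h import *
o=manip.get_obs();print(o['clock'],o['position'],o['wrist_force'])
s=snap('scene');t=snap('top')
f=lambda i,x,y,w,h:cv2.resize(i['color'][y:y+h,x:x+w],(398,398*h//w),interpolation=cv2.INTER_CUBIC)
cv2.imwrite('pics/c4.png',np.hstack([f(s,220,130,260,180),f(t,160,130,260,180)]))
E
```

```text
14.7 [0.43224431 0.13359816 0.20351495] [-0.14183342 -0.44682827  0.63736642]
```

View pics/c4.png

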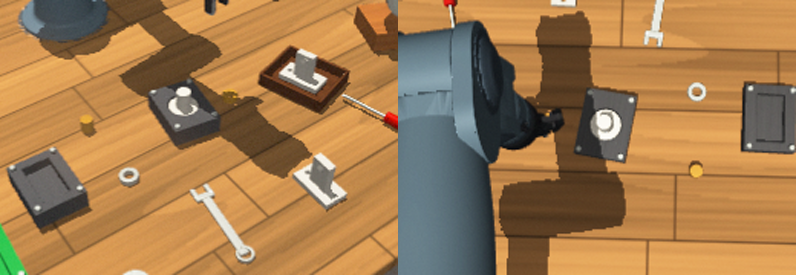

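The scene view shows the bracket standing upright on its foot inside the tray, at about (303,72) in the crop. The die is empty, the cap is still in its die, and the arm is clear.

```bash
python3 -c "
from workcell import manip
print(manip.close_job())"
```

```text
the job is handed in; nothing more can be done
None
```

The bracket is out of its die and standing on its foot inside the wooden tray, roughly in the middle and lined up with it. I handed the job in at about 14.8 s.

- **Lift:** I gripped the lug across its thickness (opening 15–16 mm). The wrist force showed about 2 N while it hung, close to the bracket's 2.5 N weight.
- **Set-down:** Contact came at the height I expected, with about 6 N at the end of that step. I then opened the gripper part way and backed off straight up.
- **Last checks:** The final scene picture shows the bracket upright in the tray, its die empty, the cap still in its own die and the other bracket still standing on the bench. The wrist force was near zero with the arm clear. In the top picture the arm hid the tray, so only the scene camera confirms where the bracket stands.

No check failed. The two camera estimates of the die's position agreed to within about 2 mm.

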